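# Lock the tortilla press with its T-key

## Robot

A 6-joint arm with a two-finger parallel gripper is mounted at the origin on the work surface. World frame = base frame: x ahead of the robot, y to its left, z up, the work surface at z = 0. Lengths are in m, angles in degrees, forces in N, time in s.
With the tool pointing down it reaches from about 0.4 to 0.825 m from the base axis. Payload 7 kg.
Tool frame: the origin (TCP) lies between the finger pads; the fingertips stand ctrl.tip_extent ahead of it and the grasp point (between the pads) lies 2 mm behind it (ctrl.tip_extent is the distance from the TCP to the fingertips, in m); z points along the fingers, y is the direction in which the jaws open and shut (so a half turn about z gives the same grasp; the last joint's range is limited). The gripper opens to 88 mm and grips with 3 to 60 N. Pads are 19 mm wide; open, the fingers measure 130 mm over their backs; the gripper's body (78 mm by 193 mm) begins 47 mm behind the grasp point.
Start: joints at [84.231, 20.546, 0.682, 0, -70.136, -16.507], TCP at [0.256, 0.625, 0.244] pointing down, gripper open.
Joint ranges: [-176.03, 176.03], [-82.01, 121.73], [-58.28, 71.71], [-173.87, 95.51], [-174.79, -0.11], [-173.66, 173.66]. Speed limits (degrees/s): [136.94, 136.94, 172.46, 180, 180, 180].

## Interface

Orientations are given as [roll, pitch, yaw] about the fixed x, y, z axes, in that order (R = Rz(yaw) Ry(pitch) Rx(roll)).
In Python, from plant import ctrl gives the robot as it stands.
- The arm moves only by the shell command python3 -m handwheel 'ROWS' [OPENING]. ROWS is JSON, a list of rows, each a list of 6 numbers: the shift along the tool's x, y, z in m, then the turn, a rotation vector about the tool's x, y, z in rad. In form: [[dx, dy, dz, ax, ay, az], ...]. A call has 1 to 8 rows; each row is the pose to reach, as a shift and turn from the pose commanded when the call began, along the tool's axes at that moment; what a row does not reach only later rows make up. A row lasts 1/8 s, in which the tool goes at most 62.5 mm and 10.7 degrees, less where a joint would pass 70% of its speed; a pose out of reach is approached as far as the arm can. A call with a gripper value outside its range is refused whole. OPENING is the closure, from -1 (fully open) to 1 (shut), so that 0 is half open, set as the call begins (- or left out, the last holds). The fingers move at their own pace and stop on an object; the grip force is fixed at half the most. Time passes only in rows, so rows that repeat a pose let the fingers close. It gives the time, the measured TCP pose, the force and the opening at its end, in the units of the state.
- ctrl.get_obs(): the state, without advancing time (a new reading comes with each control period).
- ctrl.snapshot(name): name is "scene" or "top" or "wrist"; returns a dict with "img" (384x512x3 uint8, blue, green, red), "fx", "fy", "cx", "cy" (pixels), "distortion" ([k1, k2, p1, p2, k3] as OpenCV has them; the pictures are not rectified), "R" (3x3) and "t" (3): a world point X has camera coordinates R X + t. Camera axes: x right, y down, z forward; pixel columns grow to the right and rows downward; lengths in m; the calibration is good to about 2 mm. A picture is of the moment at which its call begins. There is no depth.
- ctrl.close_job(): hands the job in, once; it reports no verdict.
The state is a dict: "clock": time; "joint_pos": joint angles; "qvel": joint speeds; "tau": joint torques, N m; "tool_pos": TCP position; "orientation": TCP orientation; "force": force on the tool from outside, world axes, zero at the start; "moment": the same for the moment, N m; "opening": finger opening in m.
Only numpy, scipy, OpenCV 4.12 (cv2) and the standard library are available. Lean on these libraries where they do the work, as an engineer would, in place of code of your own. Each camera call takes 0.05 s, during which the arm holds its last target.

## Task

Lock the wooden tortilla press shut for storage: take the red-handled T-key from its stand, feel its T-head through the slot of the press's sideways-shifting metal lock unit without forcing it, push it in against the spring, turn it a quarter turn (either way) and let the spring lift it into its locked place. Leave the key upright in the lock and let go; be gentle with the lock, pressing with no more than about 20 N, and leave everything else where it is.

Things in the scene. Friction and masses are not known exactly. Their poses are not given: they have to be found in the camera images.
- press: Wooden tortilla press, shut, fixed. Origin: centre of the underside; x from the front (lock side) to the hinges, z up. Spans x -106 to +100, y -100 to +100 mm, 56 mm high (batten at x 10 to 36 mm: 72 mm). A metal lock unit 50 x 50 mm sits in a channel near the front, flat top at z = 58 mm. Keep each contact of key or gripper with press and lock below 22 N.
- channel (a point): Middle of the lock's channel at the height of the lock's top (press x -65, y 0, z 58 mm); axes as the press. The lock's centre is at this x but anywhere from y -14 to +14 mm: not measured, to be seen or felt; friction holds it up to 15 N sideways. Its slot runs along x, 34 x 13 mm, plate 6 mm thick. The plate is sprung: it gives 1 mm per 4 N, with hard stops 5 mm down and 4 mm up.
- cross (a point): Point 11 mm below point channel (press z 47 mm); axes as the press. From z 52 to 47 mm, under the top plate, the lock is cut as a cross: arms along x (13 mm wide) and y (15 mm wide), moving with the lock. Below 47 mm the T-head can turn freely. Locked, the T-head lies along press y, lifted by the spring into the y arms against the plate: key origin at press z = 44 to 45 mm.
- pad (a joint): Travel in m, downwards, of the spring pad (28 mm in x, 62 mm in y) fixed in the press below the lock, so it lies under the slot wherever that is. Free (0): its top at press z = 46 mm, pushing up with 3.6 N once touched; 0.7 N more per mm; at most 13 mm. It lifts the key when that is let go.
- key: Loose T-key, 0.1 to 0.16 kg. Origin: centre of the T-head's underside; x along the head, z up the stem. Brass head 30 (x) x 10 (y) x 8 mm high; stem 9 mm diameter, z 8 to 22; collar 40 mm diameter, z 22 to 27 mm. The collar meets the lock's top when the origin is at press z = 36 mm (fully in); the head turns freely only with the origin below 39 mm.
- key_grip (a point): Middle of the key's red flat grip, 52 mm above the key's origin; axes as the key. The grip is 46 mm (x) x 14 mm (y), from 27 to 71 mm above the key's origin; pinch it across its 14 mm thickness, from above.
- stand: Dark wooden key stand, 64 x 48 mm, 30 mm high, fixed; origin: centre of its underside. The key starts upright in its pocket (38 x 18 mm, 24 mm deep, along the stand's x), the collar resting on the top, and lifts straight out.
- mug: White ceramic mug, 82 mm diameter, 95 mm high, bystander; origin: centre of its underside.
- molcajete: Black basalt molcajete on three feet with its pestle, 170 mm wide, bystander; origin: centre of its underside.
- scoop: Orange plastic scoop, cup 85 x 60 x 40 mm, bystander; origin: centre of the cup's underside, handle to -x.
- jar: Amber jar, 76 mm diameter, 120 mm high, bystander; origin: centre of its underside.
- bowl: Terracotta bowl, 130 mm wide, 55 mm high, bystander; origin: centre of its underside.

How it is judged:
By the outcome, as a careful person would: the job done as asked, in the order asked, and still so for the second after the job is handed in, with the robot touching nothing.
It also fails if it takes over 69 s, if anything falls off the work surface, if the arm or the gripper's body presses on something with over 40 N, if the wrist force passes 120 N, or if a joint passes its speed limit or range.

## Working session

There is one attempt and no reset: what is moved stays moved. The work goes in short steps, Python scripts to look and compute and a shell command to move; the robot and the scene stay as the last step left them, time stands still between calls to the robot, and variables do not carry over. Pictures are saved under pics/ and viewed, and the job is handed in when it is done.

```bash
ls; mkdir -p pics
python3 - <<'E'
from plant import ctrl
import cv2
o=ctrl.get_obs()
print({k:o[k] for k in("clock","tool_pos","orientation","force","opening")},ctrl.tip_extent)
for n in("scene","top","wrist"):
    s=ctrl.snapshot(n); cv2.imwrite(f"pics/{n}0.png",s["img"])
    print(n,s["fx"],s["cx"],s["cy"],s["distortion"],s["R"],s["t"])
E
```

```text
pics
{'clock': 0.0, 'tool_pos': array([0.25573683, 0.62419489, 0.24262391]), 'orientation': array([ 1.79906246e+02, -8.28730140e-03, -2.22823466e+01]), 'force': array([-0.4034879 ,  0.03649854,  0.34702945]), 'opening': 0.08755161556741971} 0.017
scene 385.26422874717775 254.44055108129572 191.21361053586415 [0.03579873 0.         0.         0.         0.        ] [[ 0.84507114  0.53430011 -0.01944655]
 [ 0.38728182 -0.63680639 -0.66670114]
 [-0.36860218  0.55587859 -0.74507142]] [-0.53251258 -0.1994035   1.3818104 ]
top 377.5568564257077 259.18768840041804 194.99001628852727 [-0.04580528  0.          0.          0.          0.        ] [[ 0.01140616 -0.99989851  0.00853628]
 [-0.98129691 -0.01283371 -0.19207206]
 [ 0.19216212 -0.00618582 -0.9813437 ]] [0.00644293 0.602114   0.94804817]
wrist 285.3451726360859 253.81507794494541 192.10423880018283 [0.00788219 0.         0.         0.         0.        ] [[-0.37882284 -0.92546749  0.00178469]
 [-0.88377594  0.36232814  0.29607163]
 [-0.27465131  0.11058143 -0.95516407]] [ 0.67414089 -0.03659995  0.39123457]
```

View pics/scene0.png

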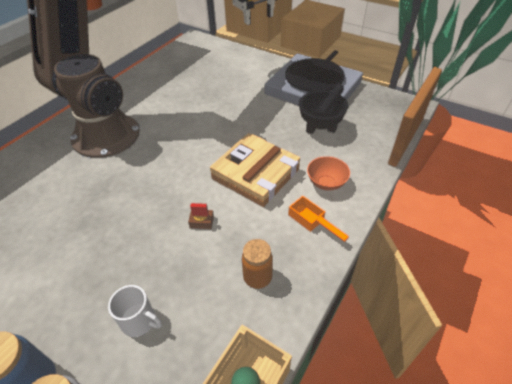

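View pics/top0.png

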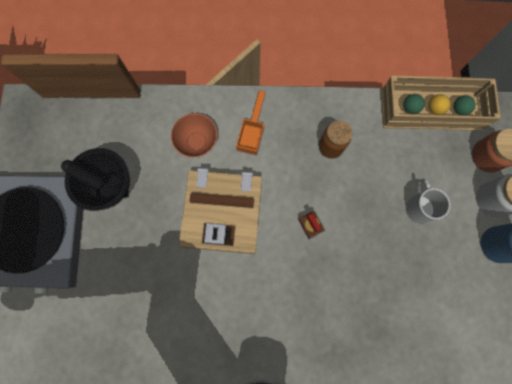

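View pics/wrist0.png

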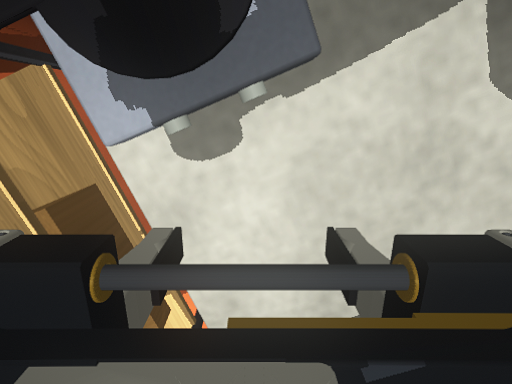

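```bash
cat > h.py <<'E'
import numpy as np, cv2
from plant import ctrl
def ray(s,uv):
    K=np.array([[s["fx"],0,s["cx"]],[0,s["fy"],s["cy"]],[0,0,1.]])
    p=cv2.undistortPoints(np.array([[uv]],float),K,np.array(s["distortion"],float))[0,0]
    R=np.array(s["R"]);t=np.array(s["t"])
    return -R.T@t, R.T@np.array([p[0],p[1],1.])
def onz(s,uv,z):
    c,d=ray(s,uv); return c+d*(z-c[2])/d[2]
def tri(*obs):
    A=np.zeros((3,3));b=np.zeros(3);L=[]
    for s,uv in obs:
        c,d=ray(s,uv);d=d/np.linalg.norm(d);P=np.eye(3)-np.outer(d,d);A+=P;b+=P@c;L.append((c,P))
    X=np.linalg.solve(A,b); return X,[np.linalg.norm(P@(X-c)) for c,P in L]
def proj(s,X):
    K=np.array([[s["fx"],0,s["cx"]],[0,s["fy"],s["cy"]],[0,0,1.]])
    return cv2.projectPoints(np.array([X],float),cv2.Rodrigues(np.array(s["R"]))[0],np.array(s["t"],float),K,np.array(s["distortion"],float))[0][0,0]
def red(s,lo=(0,150,80),hi=(8,255,255),roi=None):
    h=cv2.cvtColor(s["img"],cv2.COLOR_BGR2HSV); m=cv2.inRange(h,lo,hi)
    if roi: k=np.zeros_like(m);x0,y0,x1,y1=roi;k[y0:y1,x0:x1]=255;m&=k
    return m
def save(s,name,roi=None,f=1):
    im=s["img"]
    if roi: x0,y0,x1,y1=roi; im=im[y0:y1,x0:x1]
    cv2.imwrite("pics/"+name,cv2.resize(im,None,fx=f,fy=f,interpolation=cv2.INTER_CUBIC))
E
python3 - <<'E'
from h import *
s=ctrl.snapshot("top");c=ctrl.snapshot("scene")
save(s,"top_key.png",(170,160,330,260),5); save(c,"scene_key.png",(180,130,310,240),6)
E
```

```text
(no output)
```

View pics/top_key.png

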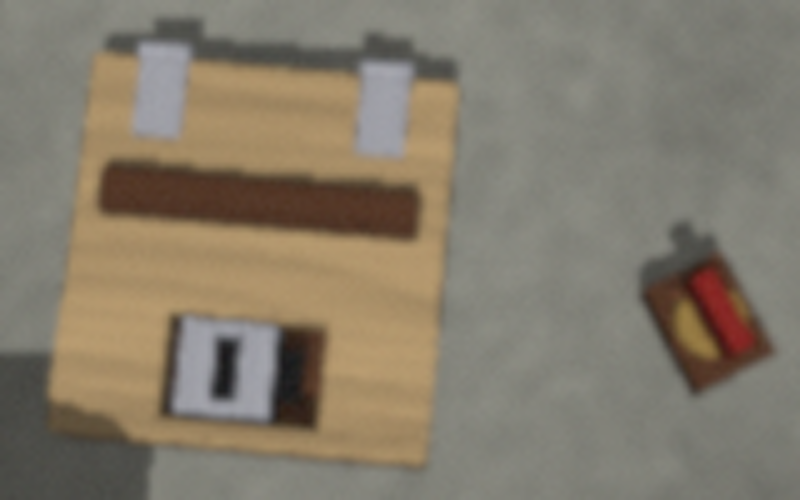

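View pics/scene_key.png

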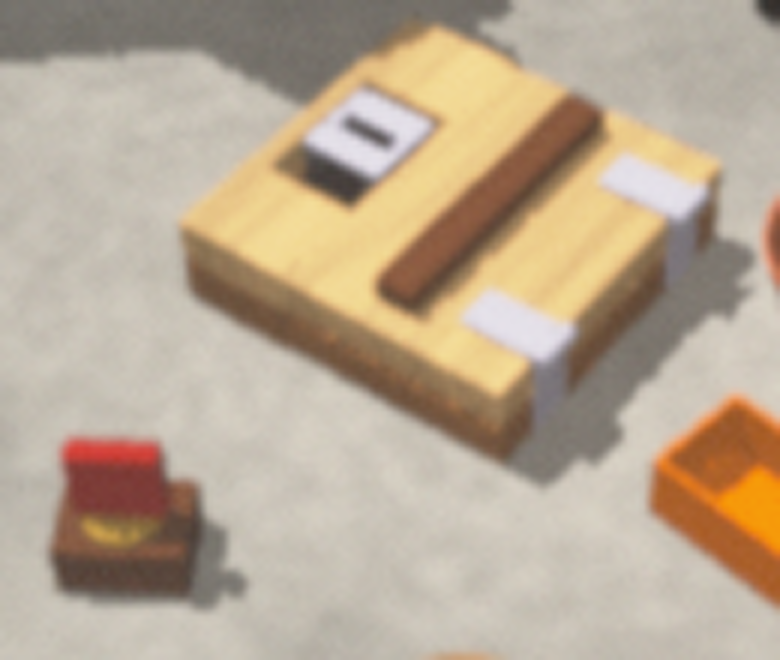

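Run:
```python
from h import *
np.set_printoptions(precision=4,suppress=True)
s=ctrl.snapshot("top");c=ctrl.snapshot("scene")
T=lambda u,v:(s,(170+(u-2)/5,160+(v-2)/5)); C=lambda u,v:(c,(180+(u-2.5)/6,130+(v-2.5)/6))
for n,a,b in[("gripTop",(722,310),(112,453)),("lock",(225,367),(368,132)),("hingeRcorner",(458,78),(505,393)),("frontR",(427,465),(183,230)),("hingeL",(95,55),(718,165)),("frontL",(50,428),(430,25))]:
    print(n,*tri(T(*a),C(*b)), onz(*T(*a),0.058))
ft=[onz(*T(*a),0.076) for a in((700,268),(748,352))]
d=ft[0]-ft[1];print("key yaw",np.degrees(np.arctan2(d[1],d[0])),np.linalg.norm(d))
d=onz(*T(95,55),.056)-onz(*T(50,428),.056);print("press yaw",np.degrees(np.arctan2(d[1],d[0])),np.linalg.norm(d))
d=onz(*T(458,78),.056)-onz(*T(427,465),.056);print("press yaw",np.degrees(np.arctan2(d[1],d[0])),np.linalg.norm(d))
```

```text
gripTop [ 0.5305 -0.1288  0.0749] [np.float64(0.0001849823480637088), np.float64(0.00018498234806384534)] [ 0.5325 -0.1315  0.058 ]
lock [0.4991 0.1292 0.0569] [np.float64(0.0002860398145050502), np.float64(0.0002860398145051313)] [0.4993 0.1292 0.058 ]
hingeRcorner [0.6569 0.0092 0.057 ] [np.float64(0.00024929914673392105), np.float64(0.00024929914673388565)] [0.6565 0.009  0.058 ]
frontR [0.4515 0.0242 0.0478] [np.float64(0.0017341475731741517), np.float64(0.0017341475731742278)] [0.4498 0.0229 0.058 ]
hingeL [0.6678 0.206  0.0529] [np.float64(0.00021394758046001003), np.float64(0.00021394758045997718)] [0.6667 0.2052 0.058 ]
frontL [0.4706 0.2249 0.0476] [np.float64(0.005022031975430782), np.float64(0.005022031975430939)] [0.4663 0.2193 0.058 ]
key yaw 29.151864049663825 0.04975974049990631
press yaw -4.0223727400034885 0.20132729203633776
press yaw -3.8530178464480302 0.20755843785378394
```

```bash
cat >> h.py <<'E'
from scipy.spatial.transform import Rotation as Rot
np.set_printoptions(precision=4,suppress=True)
def pose(o=None):
    o=o or ctrl.get_obs(); return np.array(o["tool_pos"]),Rot.from_euler("xyz",o["orientation"],degrees=True)
def plan(p,yaw,o=None,p0=None,R0=None):
    q,R=pose(o) 
    if p0 is not None:q=np.array(p0)
    if R0 is not None:R=R0
    R2=Rot.from_euler("xyz",[180,0,yaw],degrees=True)
    print("shift",R.inv().apply(np.array(p)-q),"turn",(R.inv()*R2).as_rotvec())
def st():
    o=ctrl.get_obs();print({k:np.round(o[k],4) for k in("clock","tool_pos","orientation","force","moment","opening","joint_pos")})
E
python3 - <<'E'
from h import *
s=ctrl.snapshot("wrist");p,R=pose();c,d=ray(s,(256,192));
print("cam in tool",R.inv().apply(c-p),R.inv().apply(d))
plan((.53,-.129,.2),29);plan((.53,-.129,.2),-151)
E
```

```text
cam in tool [ 0.0807 -0.0001 -0.1405] [-0.2958  0.0082  0.9552]
shift [0.5393 0.5933 0.0436] turn [ 0.0003  0.0001 -0.895 ]
shift [0.5393 0.5933 0.0436] turn [ 0.0001 -0.0003  2.2466]
```

```bash
python3 -m handwheel '[[0.04,0.044,0,0,0,-0.1],[0.08,0.088,0,0,0,-0.2],[0.12,0.132,0,0,0,-0.3],[0.16,0.176,0,0,0,-0.4],[0.2,0.22,0,0,0,-0.5],[0.24,0.264,0,0,0,-0.6],[0.28,0.308,0,0,0,-0.7],[0.32,0.352,0,0,0,-0.895]]'
python3 - <<'E'
from h import *
st();plan((.53,-.129,.22),29)
E
```

```text
clock: 1.4
tool_pos: [0.417, 0.182, 0.2441]
orientation: [-180.0, -0.1, 27.6]
force: [0.7, -0.1, 0.2]
opening: 0.0875
{'clock': np.float64(1.4), 'tool_pos': array([0.417 , 0.182 , 0.2441]), 'orientation': array([-179.9799,   -0.0688,   27.6402]), 'force': array([ 0.7159, -0.136 ,  0.1726]), 'moment': array([ 0.047 , -0.1913,  0.0046]), 'opening': np.float64(0.0875), 'joint_pos': array([ 48.5206,  -0.7986, -25.7065,   0.0063, -65.0207,  69.1169])}
shift [-0.0442  0.328   0.0239] turn [-0.0003 -0.0012 -0.0237]
```

```bash
python3 -m handwheel '[[-0.006,0.05,0.004,0,0,-0.003],[-0.012,0.1,0.008,0,0,-0.006],[-0.018,0.15,0.012,0,0,-0.01],[-0.024,0.2,0.016,0,0,-0.015],[-0.03,0.25,0.02,0,0,-0.02],[-0.038,0.29,0.022,0,0,-0.02],[-0.044,0.328,0.024,0,0,-0.02],[-0.044,0.328,0.024,0,0,-0.02]]'
python3 - <<'E'
from h import *
st();s=ctrl.snapshot("wrist");save(s,"w1.png",None,1.5);t=ctrl.snapshot("top");save(t,"t1.png",None,1.5)
E
```

```text
clock: 2.4
tool_pos: [0.5286, -0.1297, 0.219]
orientation: [-180.0, 0.1, 28.3]
force: [-0.6, 0.7, -0.3]
opening: 0.0877
{'clock': np.float64(2.4), 'tool_pos': array([ 0.5286, -0.1297,  0.219 ]), 'orientation': array([-179.9908,    0.0503,   28.3371]), 'force': array([-0.6282,  0.7245, -0.3197]), 'moment': array([-0.0896,  0.0368, -0.003 ]), 'opening': np.float64(0.0877), 'joint_pos': array([  6.8571,   9.3338, -17.9347,   0.0111, -62.7817, 111.4749])}
```

View pics/w1.png

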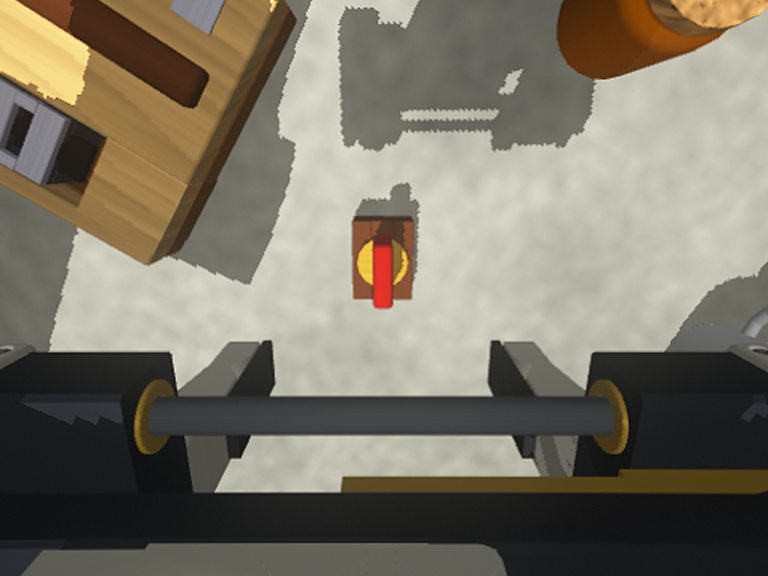

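Run:
```python
from h import *
s=ctrl.snapshot("wrist")
h=cv2.cvtColor(s["img"],cv2.COLOR_BGR2HSV)
m=red(s,(0,180,60),(6,255,255),(220,140,290,215))
n,l,stt,cen=cv2.connectedComponentsWithStats(m)
i=1+np.argmax(stt[1:,4]);print(stt[i],cen[i])
v=h[:,:,2][l==i];print(np.percentile(v,[5,25,50,75,95]))
save(s,"w1c.png",(220,130,300,215),8)
```

```text
[250 164  13  42 497] [256.4688 184.4085]
[184. 209. 226. 228. 230.]
```

View pics/w1c.png

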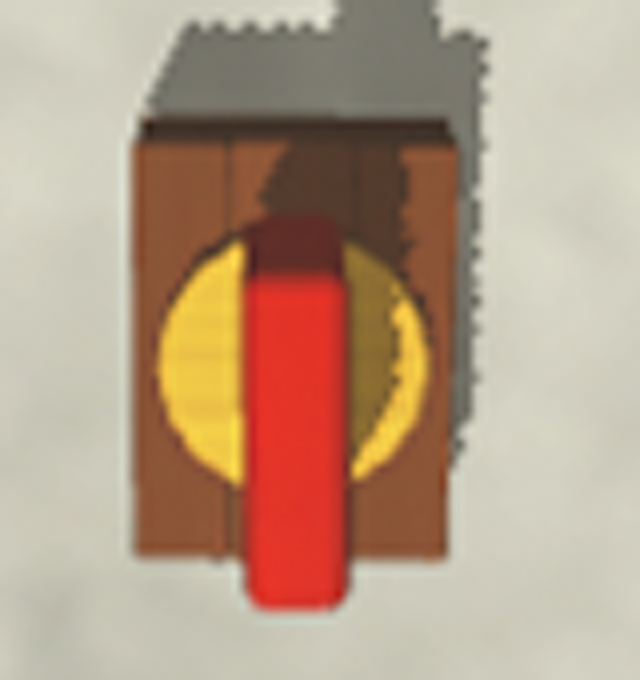

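Run:
```python
from h import *
s=ctrl.snapshot("wrist");c=ctrl.snapshot("scene");t=ctrl.snapshot("top")
W=lambda u,v:(s,(220+(u-3.5)/8,130+(v-3.5)/8))
g=[(248,279),(347,279),(349,609),(246,609)]
a=(t,(314.4,222));b=(c,(198.7,205.5))
print(tri(W(297,444),b),tri(W(297,444),a,b))
z=tri(W(297,444),b)[0][2]
for z in(z,.079):
    P=np.array([onz(*W(*x),z) for x in g]);print(z,P.mean(0))
    d=(P[0]+P[1]-P[2]-P[3])/2;print("yaw",np.degrees(np.arctan2(-d[1],-d[0])),np.linalg.norm(d),np.linalg.norm(P[0]-P[1]))
P=np.array([onz(*W(*x),.03) for x in[(137,143),(457,143),(447,556),(135,556)]]);print(P.mean(0))
d=(P[0]+P[1]-P[2]-P[3])/2;print(np.degrees(np.arctan2(-d[1],-d[0])))
o=ctrl.get_obs();print(o["tool_pos"],o["orientation"])
k=P.mean(0);
```

```text
(array([ 0.5309, -0.1296,  0.0748]), [np.float64(0.0015638535577399595), np.float64(0.0015638535577398873)]) (array([ 0.5302, -0.1297,  0.0739]), [np.float64(0.0011776789069016236), np.float64(0.0008798907921781865), np.float64(0.0020267568352168425)])
0.07479836383869765 [ 0.5291 -0.1306  0.0748]
yaw -151.30241517318254 0.04455771471170565 0.012578355502698191
0.079 [ 0.5301 -0.13    0.079 ]
yaw -151.3024151731826 0.04390166855290268 0.012393157903023309
[ 0.5303 -0.1298  0.03  ]
-152.13945426031162
[ 0.5283 -0.1268  0.2199] [179.9902  -0.0305  28.5854]
```

```bash
python3 -m handwheel '[[0,0,0,0,0,0]]'
python3 - <<'E'
from h import *
st();plan((.530,-.130,.058),28.6)
E
```

```text
clock: 2.82
tool_pos: [0.5284, -0.1269, 0.2199]
orientation: [180.0, -0.0, 28.6]
force: [0.1, -0.7, 0.3]
opening: 0.0876
{'clock': np.float64(2.825), 'tool_pos': array([ 0.5284, -0.1269,  0.2199]), 'orientation': array([179.9911,  -0.0285,  28.5859]), 'force': array([ 0.0756, -0.6544,  0.3384]), 'moment': array([-0.0319, -0.0095, -0.0105]), 'opening': np.float64(0.0876), 'joint_pos': array([  7.1638,   9.171 , -18.0129,  -0.0023, -62.7863, 111.4231])}
shift [-0.0002  0.0035  0.1619] turn [ 0.0002 -0.0005 -0.0002]
```

```bash
python3 -m handwheel '[[0,0.002,0.03,0,0,0],[0,0.0035,0.07,0,0,0],[0,0.0035,0.09,0,0,0],[0,0.0035,0.09,0,0,0]]'
python3 - <<'E'
from h import *
st();s=ctrl.snapshot("wrist");save(s,"w2.png",None,1.5)
E
```

```text
clock: 3.32
tool_pos: [0.529, -0.1304, 0.1283]
orientation: [-179.9, 0.2, 28.5]
force: [0.0, -1.1, 0.7]
opening: 0.0873
{'clock': np.float64(3.325), 'tool_pos': array([ 0.529 , -0.1304,  0.1283]), 'orientation': array([-179.9255,    0.1666,   28.5465]), 'force': array([ 0.0267, -1.0792,  0.6589]), 'moment': array([-0.1394, -0.0501,  0.0255]), 'opening': np.float64(0.0873), 'joint_pos': array([  6.7585,  14.5316, -24.4765,  -0.0093, -51.1743, 111.7938])}
```

View pics/w2.png

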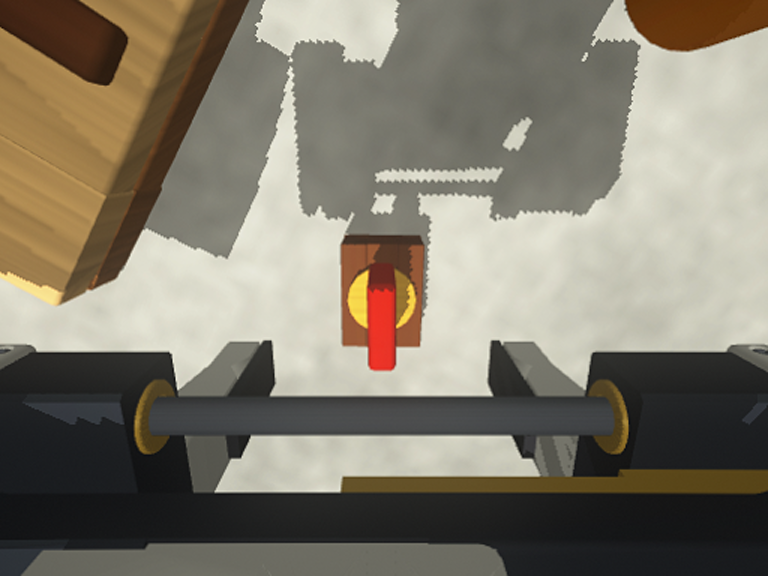

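Run:
```python
from h import *
s=ctrl.snapshot("wrist");c=ctrl.snapshot("scene")
b=(c,(198.7,205.5))
e1=(s,(382/1.5,289.5/1.5));e2=(s,(382/1.5,370/1.5))
for z in(.075,.079):
  p1=onz(*e1,z);p2=onz(*e2,z);m=(p1+p2)/2;print(m,np.linalg.norm(p1-p2))
print(tri((s,(382/1.5,328/1.5)),b))
o=ctrl.get_obs();plan((m[0],m[1],.058),28.6);plan((.530,-.130,.058),28.6);print(o["tool_pos"])
```

```text
[ 0.5286 -0.1322  0.075 ] 0.04282868943354922
[ 0.5301 -0.1314  0.079 ] 0.04195073112972966
(array([ 0.5322, -0.1305,  0.077 ]), [np.float64(0.001480051479230217), np.float64(0.0014800514792301872)])
shift [-0.0013  0.0004  0.0728] turn [ 0.001  -0.0015 -0.0008]
shift [-0.0007 -0.0009  0.0728] turn [ 0.001  -0.0015 -0.0008]
[ 0.5309 -0.1305  0.1308]
```

```bash
python3 -m handwheel '[[-0.001,0,0.03,0,0,0],[-0.001,0,0.06,0,0,0],[-0.001,0,0.072,0,0,0],[-0.001,0,0.072,0,0,0]]'; python3 -m handwheel '[[0,0,0,0,0,0],[0,0,0,0,0,0],[0,0,0,0,0,0],[0,0,0,0,0,0],[0,0,0,0,0,0]]' 1
python3 - <<'E'
from h import *
st();s=ctrl.snapshot("wrist");save(s,"w3.png",None,1.5)
E
```

```text
clock: 3.98
tool_pos: [0.5294, -0.1312, 0.0578]
orientation: [180.0, 0.0, 28.5]
force: [0.1, 1.0, -0.4]
opening: 0.0877
clock: 4.6
tool_pos: [0.5292, -0.1312, 0.0576]
orientation: [180.0, -0.0, 28.5]
force: [-0.3, -0.9, -0.2]
opening: 0.0431
{'clock': np.float64(4.6), 'tool_pos': array([ 0.5292, -0.1312,  0.0576]), 'orientation': array([179.997 ,  -0.0066,  28.5171]), 'force': array([-0.2544, -0.9152, -0.169 ]), 'moment': array([-0.0476, -0.0425, -0.0165]), 'opening': np.float64(0.0431), 'joint_pos': array([  6.6752,  19.6667, -28.7217,   0.0005, -41.6044, 111.8416])}
```

View pics/w3.png

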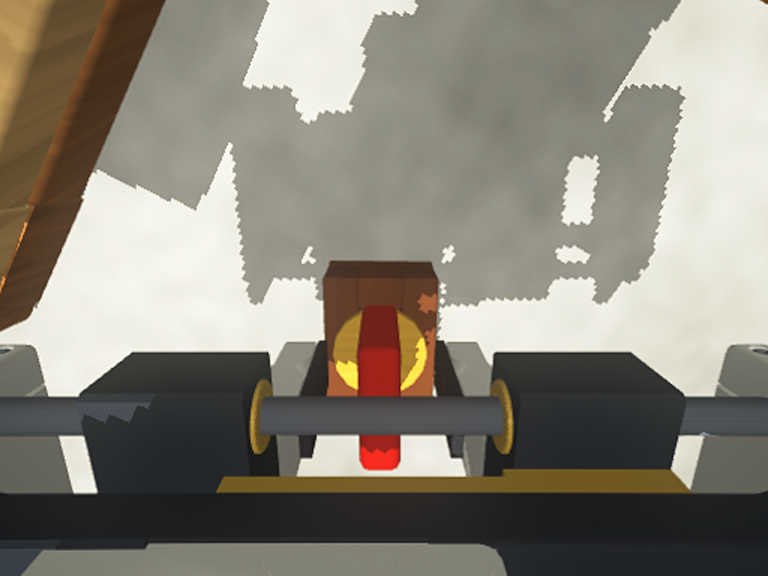

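```bash
python3 -m handwheel '[[0,0,0,0,0,0],[0,0,0,0,0,0],[0,0,0,0,0,0],[0,0,0,0,0,0],[0,0,0,0,0,0],[0,0,0,0,0,0],[0,0,0,0,0,0],[0,0,0,0,0,0]]' 1
python3 - <<'E'
from h import *
st();s=ctrl.snapshot("wrist");save(s,"w4.png",None,1.5)
E
```

```text
clock: 5.65
tool_pos: [0.5292, -0.1311, 0.0576]
orientation: [-180.0, 0.0, 28.5]
force: [-0.2, -0.1, -1.1]
opening: 0.0136
{'clock': np.float64(5.65), 'tool_pos': array([ 0.5292, -0.1311,  0.0576]), 'orientation': array([-179.9983,    0.0021,   28.5183]), 'force': array([-0.2489, -0.0806, -1.1056]), 'moment': array([-0.0779, -0.1221, -0.021 ]), 'opening': np.float64(0.0136), 'joint_pos': array([  6.6788,  19.6746, -28.7255,  -0.0012, -41.6024, 111.8404])}
```

View pics/w4.png

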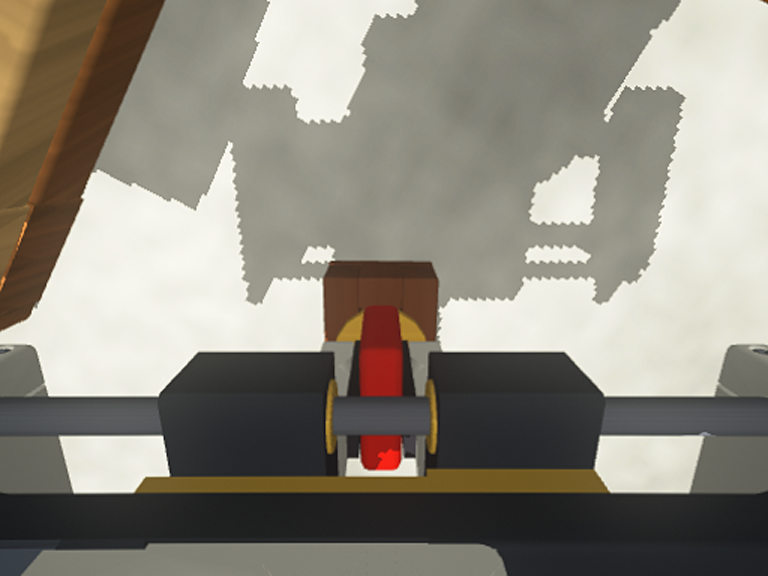

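```bash
python3 -m handwheel '[[0,0,-0.005,0,0,0],[0,0,-0.015,0,0,0],[0,0,-0.03,0,0,0],[0,0,-0.05,0,0,0],[0,0,-0.08,0,0,0],[0,0,-0.105,0,0,0],[0,0,-0.105,0,0,0]]' 1
python3 - <<'E'
from h import *
st();plan((.57,.125,.163),-4)
E
```

```text
clock: 6.58
tool_pos: [0.5307, -0.1312, 0.1659]
orientation: [179.9, -0.3, 28.5]
force: [-0.3, -0.5, -1.7]
opening: 0.0141
{'clock': np.float64(6.575), 'tool_pos': array([ 0.5307, -0.1312,  0.1659]), 'orientation': array([179.8581,  -0.277 ,  28.5368]), 'force': array([-0.3194, -0.519 , -1.6881]), 'moment': array([-0.0441,  0.0054,  0.0089]), 'opening': np.float64(0.0141), 'joint_pos': array([  6.6769,  12.1031, -22.044 ,   0.0346, -55.543 , 111.8401])}
shift [ 0.1569 -0.2063  0.0031] turn [ 0.001  -0.0054  0.5679]
```

```bash
python3 -m handwheel '[[0.025,-0.033,0,0,0,0.08],[0.05,-0.066,0,0,0,0.16],[0.075,-0.099,0,0,0,0.26],[0.1,-0.132,0,0,0,0.36],[0.125,-0.165,0,0,0,0.46],[0.145,-0.19,0,0,0,0.567],[0.157,-0.206,0,0,0,0.567],[0.157,-0.206,0,0,0,0.567]]' 1; python3 -m handwheel '[[0,0,0,0,0,0]]';python3 - <<'E'
from h import *
st();s=ctrl.snapshot("wrist");save(s,"w5.png",None,1.5)
import pickle;pickle.dump(dict(s),open("w5.pkl","wb"))
E
```

```text
clock: 7.58
tool_pos: [0.5687, 0.1256, 0.1623]
orientation: [180.0, 0.0, -3.8]
force: [0.2, 0.1, -1.8]
opening: 0.0141
clock: 7.7
tool_pos: [0.5684, 0.1241, 0.1624]
orientation: [180.0, 0.0, -3.9]
force: [0.2, -0.2, -1.7]
opening: 0.0135
{'clock': np.float64(7.7), 'tool_pos': array([0.5684, 0.1241, 0.1624]), 'orientation': array([179.9788,   0.0365,  -3.9055]), 'force': array([ 0.1882, -0.2303, -1.6832]), 'moment': array([-0.0804, -0.0053, -0.0414]), 'opening': np.float64(0.0135), 'joint_pos': array([ 31.5626,  15.6396, -17.6839,  -0.0047, -56.7186,  54.5345])}
```

View pics/w5.png

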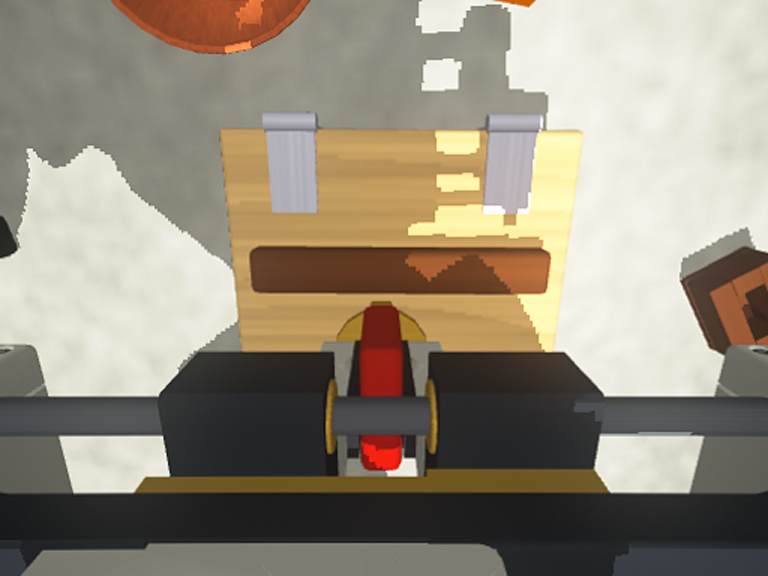

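```bash
python3 -m handwheel '[[-0.04,0.006,0,0,0,0],[-0.08,0.006,0,0,0,0],[-0.12,0.006,0,0,0,0],[-0.143,0.006,0,0,0,0],[-0.143,0.006,0,0,0,0]]' 1; python3 -m handwheel '[[0,0,0,0,0,0]]';python3 - <<'E'
from h import *
st();s=ctrl.snapshot("wrist");save(s,"w6.png",None,1.5)
import pickle;pickle.dump(dict(s),open("w6.pkl","wb"))
E
```

```text
clock: 8.38
tool_pos: [0.4245, 0.1278, 0.1631]
orientation: [-179.9, -0.0, -3.9]
force: [0.5, 0.2, -1.5]
opening: 0.0138
clock: 8.5
tool_pos: [0.4263, 0.1285, 0.163]
orientation: [-180.0, -0.1, -4.0]
force: [0.3, 0.9, -1.0]
opening: 0.0138
{'clock': np.float64(8.5), 'tool_pos': array([0.4263, 0.1285, 0.163 ]), 'orientation': array([-179.9639,   -0.052 ,   -3.9681]), 'force': array([ 0.3357,  0.8991, -0.9775]), 'moment': array([-0.0093, -0.022 ,  0.0094]), 'opening': np.float64(0.0138), 'joint_pos': array([ 42.306 ,   2.7266, -33.7686,   0.0157, -53.4428,  43.7165])}
```

View pics/w6.png

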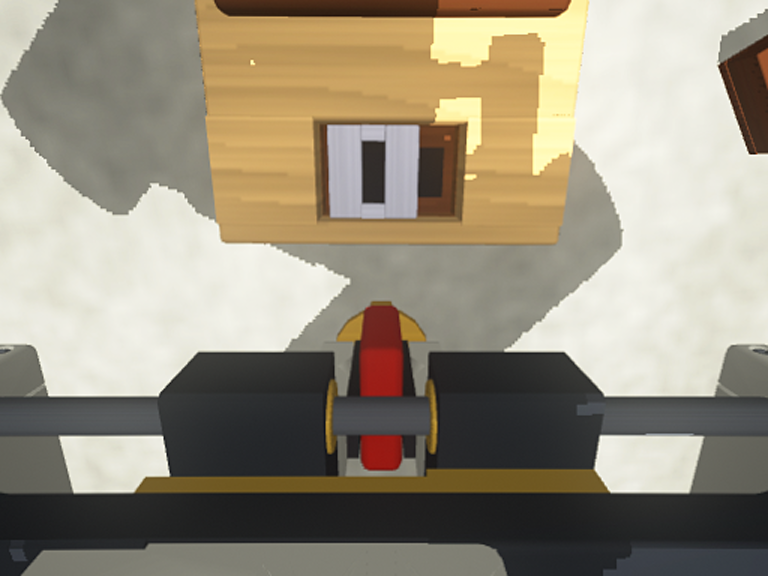

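```bash
python3 -m handwheel '[[-0.015,0.03,0.03,0,0,0],[-0.015,0.05,0.03,0,0,0],[-0.015,0.05,0.03,0,0,0],[-0.015,0.05,0.03,0,0,0]]' 1;python3 - <<'E'
from h import *
import pickle
s=ctrl.snapshot("wrist");st();pickle.dump(dict(s),open("w7.pkl","wb"))
a=pickle.load(open("w6.pkl","rb"))
save(a,"w6c.png",(200,70,320,170),6);save(s,"w7c.png",(140,70,270,170),6)
E
```

```text
clock: 9.05
tool_pos: [0.4082, 0.0802, 0.1327]
orientation: [-180.0, -0.0, -4.0]
force: [0.5, 0.9, -0.9]
opening: 0.014
{'clock': np.float64(9.1), 'tool_pos': array([0.4081, 0.0804, 0.1328]), 'orientation': array([-179.9822,   -0.032 ,   -3.989 ]), 'force': array([-0.2993, -0.1114, -1.2026]), 'moment': array([-0.0491,  0.0103,  0.0199]), 'opening': np.float64(0.0136), 'joint_pos': array([ 38.6095,   1.9753, -39.3696,   0.0114, -48.6195,  47.3939])}
```

View pics/w6c.png

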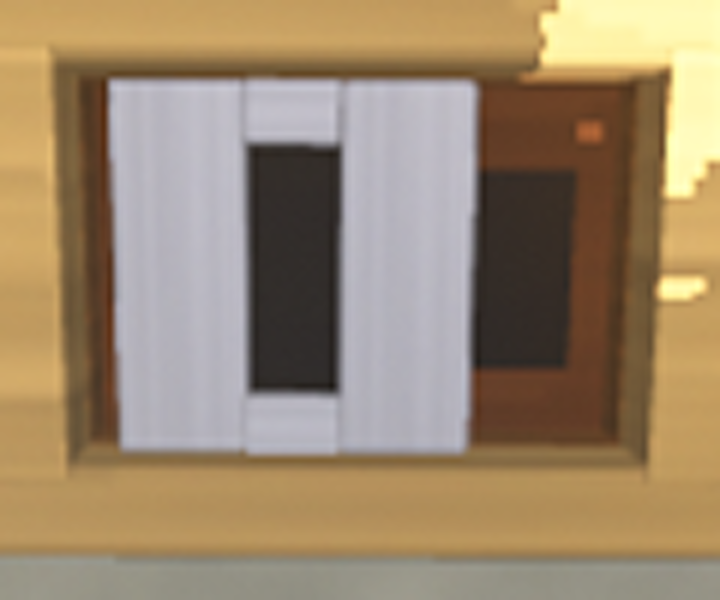

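View pics/w7c.png

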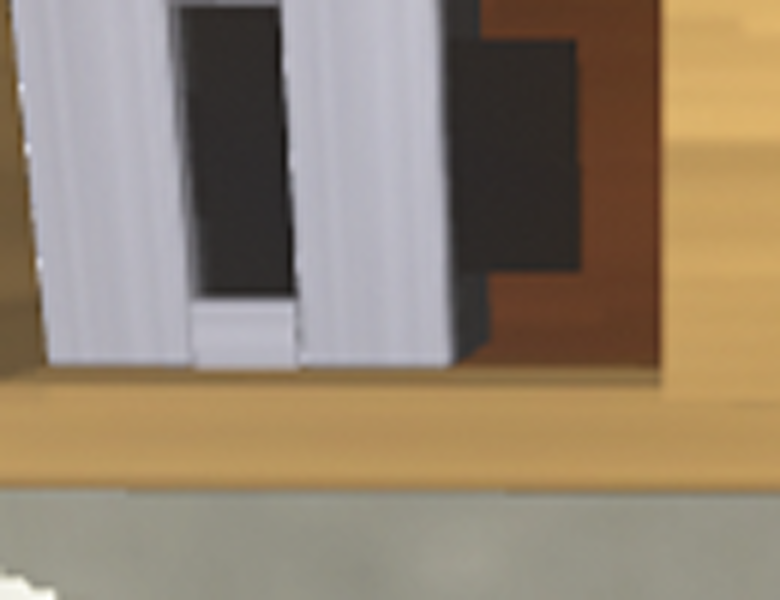

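Run:
```python
from h import *
import pickle
a=pickle.load(open("w6.pkl","rb"));b=pickle.load(open("w7.pkl","rb"));c=ctrl.snapshot("scene")
A=lambda u,v:(a,(200+(u-2.5)/6,70+(v-2.5)/6));B=lambda u,v:(b,(140+(u-2.5)/6,70+(v-2.5)/6))
for x,y in[((248,145),(168,3)),((340,145),(281,5)),((338,392),(298,297)),((249,392),(192,297)),((468,453),(456,363)),((120,452),(48,363))]:
    print(*tri(A(*x),B(*y)),onz(*A(*x),.058),onz(*B(*y),.058))
for V,g in((A,[(248,145),(340,145),(338,392),(249,392)]),(B,[(168,3),(281,5),(298,297),(192,297)])):
    P=np.array([onz(*V(*x),.058) for x in g]);print("slot",P.mean(0));d=(P[0]+P[1]-P[2]-P[3])/2;e=(P[0]+P[3]-P[1]-P[2])/2
    print(np.degrees(np.arctan2(d[1],d[0])),np.linalg.norm(d),np.linalg.norm(e))
P=np.array([onz(*A(*x),.058) for x in[(107,78),(478,78),(468,453),(120,452)]]);print("plate",P.mean(0));d=P[0]+P[1]-P[2]-P[3];print(np.degrees(np.arctan2(d[1],d[0])),np.linalg.norm(d)/2)
# wood front edge yaw
```

```text
[0.5151 0.1328 0.0579] [np.float64(6.848524990820633e-05), np.float64(6.8485249908191e-05)] [0.5151 0.1328 0.058 ] [0.515  0.1328 0.058 ]
[0.5143 0.1204 0.0551] [np.float64(7.342894172104665e-05), np.float64(7.342894172103378e-05)] [0.5143 0.1204 0.058 ] [0.5139 0.1198 0.058 ]
[0.4811 0.1229 0.0556] [np.float64(4.4677794366665775e-05), np.float64(4.467779436662197e-05)] [0.4814 0.1228 0.058 ] [0.4811 0.1223 0.058 ]
[0.4821 0.1355 0.057 ] [np.float64(8.314368367671786e-05), np.float64(8.314368367686766e-05)] [0.4822 0.1354 0.058 ] [0.482  0.1352 0.058 ]
[0.4714 0.1045 0.0547] [np.float64(0.00033276320093471166), np.float64(0.00033276320093485564)] [0.4715 0.1049 0.058 ] [0.472 0.104 0.058]
[0.4752 0.1545 0.0571] [np.float64(0.0001985131643740403), np.float64(0.00019851316437404583)] [0.4751 0.1545 0.058 ] [0.4754 0.1541 0.058 ]
slot [0.4983 0.1279 0.058 ]
-4.384225540113806 0.032988781075222136 0.012530105819159745
slot [0.498  0.1275 0.058 ]
-4.296318160256393 0.03295823042583441 0.013002170249796996
plate [0.4982 0.1279 0.058 ]
-4.0284503101374645 0.04998264640738871
```

Run:
```python
from h import *
import pickle
s=ctrl.snapshot("wrist");save(s,"w8c.png",(210,190,300,320),6);p,R=pose();print(p)
b=pickle.load(open("w7.pkl","rb"))
```

```text
[0.4078 0.0804 0.1327]
```

View pics/w8c.png

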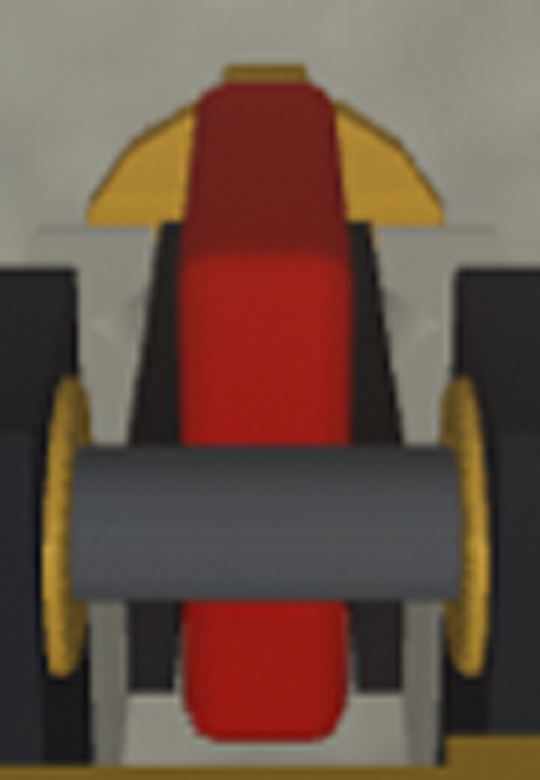

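Run:
```python
from h import *
s=ctrl.snapshot("wrist");p,R=pose()
def T(u,v,z):
    c,d=ray(s,(210+(u-2.5)/6,190+(v-2.5)/6));c=R.inv().apply(c-p);d=R.inv().apply(d);return c+d*(z-c[2])/d[2]
for z in(-.025,-.0214,-.018):
    f=T(265,252,z);n=T(265,742,z);print(z,f,n,(f+n)/2,f[0]-n[0])
print("front bottom",T(265,85,.0226),"collar far",T(265,73,.0226),T(265,66,.0226))
print("cols", T(180,260,-.0214),T(352,260,-.0214))
```

```text
-0.025 [ 0.0266  0.     -0.025 ] [-0.0169  0.     -0.025 ] [ 0.0048  0.     -0.025 ] 0.04355300887068455
-0.0214 [ 0.0249  0.     -0.0214] [-0.02    0.     -0.0214] [ 0.0025  0.     -0.0214] 0.044908939379205204
-0.018 [ 0.0233  0.     -0.018 ] [-0.0229  0.     -0.018 ] [ 0.0002  0.     -0.018 ] 0.046189540415030296
front bottom [0.0228 0.     0.0226] collar far [0.0241 0.     0.0226] [0.0248 0.     0.0226]
cols [ 0.0243 -0.0065 -0.0214] [ 0.0243  0.0067 -0.0214]
```

Run:
```python
from h import *
plan((.497,.1279,.125),-4.2)
```

```text
shift [ 0.0859 -0.0536  0.0077] turn [-0.0002 -0.0003  0.0044]
```

```bash
python3 -m handwheel '[[0.02,-0.013,0,0,0,0.004],[0.04,-0.026,0,0,0,0.004],[0.06,-0.04,0,0,0,0.004],[0.08,-0.05,0.004,0,0,0.004],[0.086,-0.0535,0.007,0,0,0.004],[0.086,-0.0535,0.007,0,0,0.004],[0.086,-0.0535,0.007,0,0,0.004]]' 1;python3 - <<'E'
from h import *
s=ctrl.snapshot("wrist");st();save(s,"w9.png",None,1.5)
t=ctrl.snapshot("top");save(t,"t9.png",(180,200,260,260),8)
t=ctrl.snapshot("scene");save(t,"s9.png",(200,110,300,185),8)
plan((.497,.1279,.118),-4.2)
E
```

```text
clock: 10.12
tool_pos: [0.4961, 0.127, 0.1256]
orientation: [180.0, 0.0, -4.2]
force: [0.0, -0.5, -0.9]
opening: 0.0137
{'clock': np.float64(10.175), 'tool_pos': array([0.4962, 0.127 , 0.1258]), 'orientation': array([-179.9942,    0.0013,   -4.1958]), 'force': array([ 0.1468, -0.1818, -0.8288]), 'moment': array([-0.0616, -0.0322, -0.0365]), 'opening': np.float64(0.0139), 'joint_pos': array([ 36.3475,  11.7354, -28.7505,  -0.0069, -49.5113,  49.4612])}
shift [ 0.0005 -0.0008  0.0079] turn [-0.0003 -0.0003  0.0001]
```

View pics/s9.png

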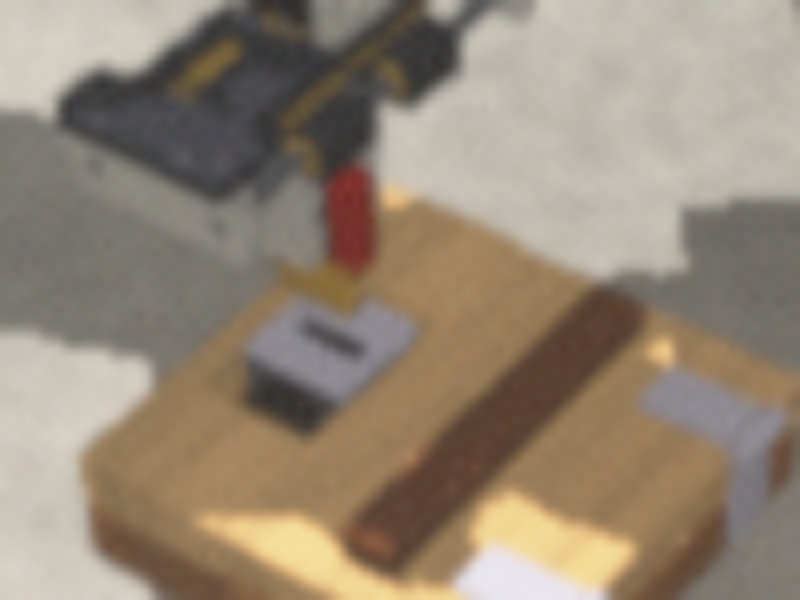

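View pics/w9.png

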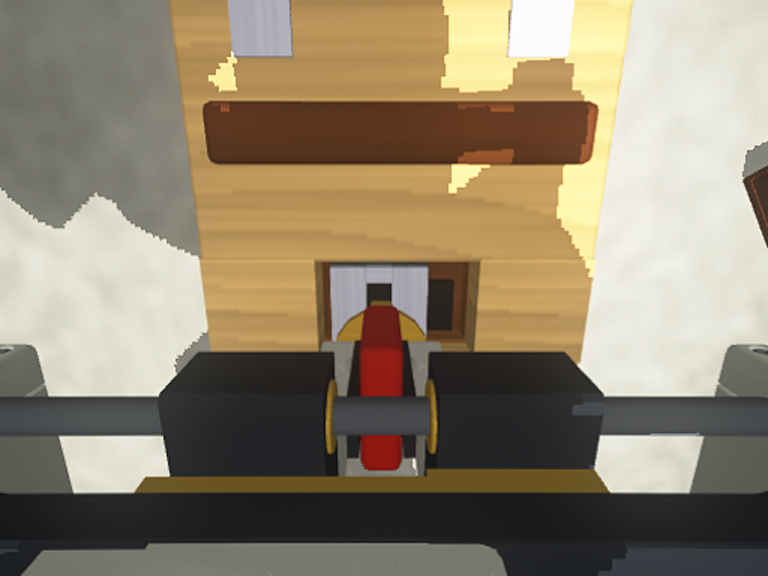

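Run:
```python
from h import *
s=ctrl.snapshot("wrist");save(s,"w10c.png",(215,160,295,220),8);p,R=pose()
for u,v in((366.5,284),(392.5,284)):
    X=onz(s,(u/1.5,v/1.5),.058);print(X,R.inv().apply(X-p))
```

```text
[0.5151 0.1329 0.058 ] [ 0.0181 -0.0071  0.0679]
[0.5142 0.1197 0.058 ] [0.0181 0.0061 0.0679]
```

View pics/w10c.png

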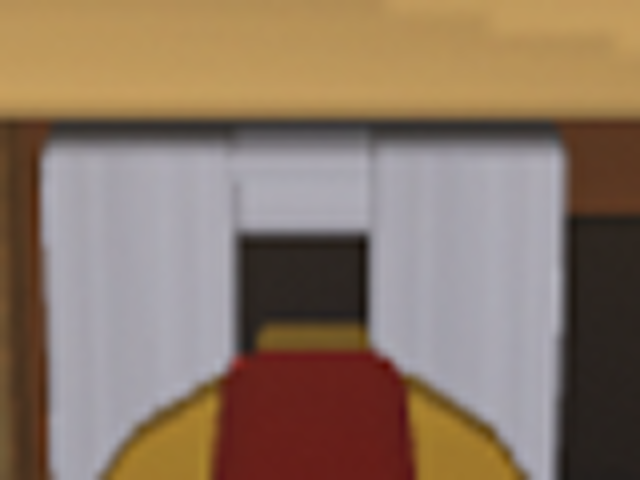

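```bash
python3 -m handwheel '[[0,-0.0005,0.004,0,0,0],[0,-0.0005,0.008,0,0,0],[0,-0.0005,0.012,0,0,0],[0,-0.0005,0.014,0,0,0],[0,-0.0005,0.014,0,0,0]]' 1; python3 -m handwheel '[[0,0,0.001,0,0,0],[0,0,0.002,0,0,0],[0,0,0.002,0,0,0]]'; python3 -m handwheel '[[0,0,0.001,0,0,0],[0,0,0.002,0,0,0]]'; python3 -m handwheel '[[0,0,0.001,0,0,0],[0,0,0.001,0,0,0]]'
```

```text
clock: 10.95
tool_pos: [0.4967, 0.1277, 0.1113]
orientation: [180.0, 0.0, -4.2]
force: [-0.7, -0.2, -0.3]
opening: 0.014
clock: 11.32
tool_pos: [0.4968, 0.1278, 0.1096]
orientation: [-180.0, -0.0, -4.2]
force: [0.2, 0.5, -1.0]
opening: 0.0138
clock: 11.58
tool_pos: [0.4968, 0.1278, 0.1075]
orientation: [-180.0, -0.0, -4.2]
force: [0.6, 0.8, -1.2]
opening: 0.0136
clock: 11.82
tool_pos: [0.4968, 0.1278, 0.1065]
orientation: [180.0, 0.0, -4.2]
force: [-0.6, -0.2, -1.3]
opening: 0.0139
```

```bash
for i in 1 2 3 4; do python3 -m handwheel '[[0,0,0.001,0,0,0],[0,0,0.0015,0,0,0]]' | egrep 'tool|force'; done
```

```text
tool_pos: [0.4968, 0.1277, 0.105]
force: [0.2, -0.1, -1.4]
tool_pos: [0.4968, 0.1278, 0.1035]
force: [-0.8, -0.0, -0.8]
tool_pos: [0.4968, 0.1278, 0.102]
force: [1.1, -0.8, -0.2]
tool_pos: [0.4968, 0.1278, 0.1005]
force: [0.4, -0.2, -2.5]
```

```bash
for i in 1 2 3 4 5; do python3 -m handwheel '[[0,0,0.001,0,0,0],[0,0,0.0015,0,0,0]]' | egrep 'tool|force'; done;  python3 - <<'E'
from h import *
s=ctrl.snapshot("scene");save(s,"s11.png",(200,110,300,185),8)
s=ctrl.snapshot("wrist");save(s,"w11c.png",(200,150,310,240),7)
E
```

```text
tool_pos: [0.4968, 0.1278, 0.099]
force: [1.1, 0.7, -1.8]
tool_pos: [0.4968, 0.1278, 0.0975]
force: [-1.0, -0.0, -1.3]
tool_pos: [0.4968, 0.1278, 0.096]
force: [-0.3, 0.4, -0.6]
tool_pos: [0.4969, 0.1278, 0.0948]
force: [-2.1, -0.5, 2.9]
tool_pos: [0.4969, 0.1278, 0.0932]
force: [-1.7, -0.3, 4.4]
```

View pics/s11.png

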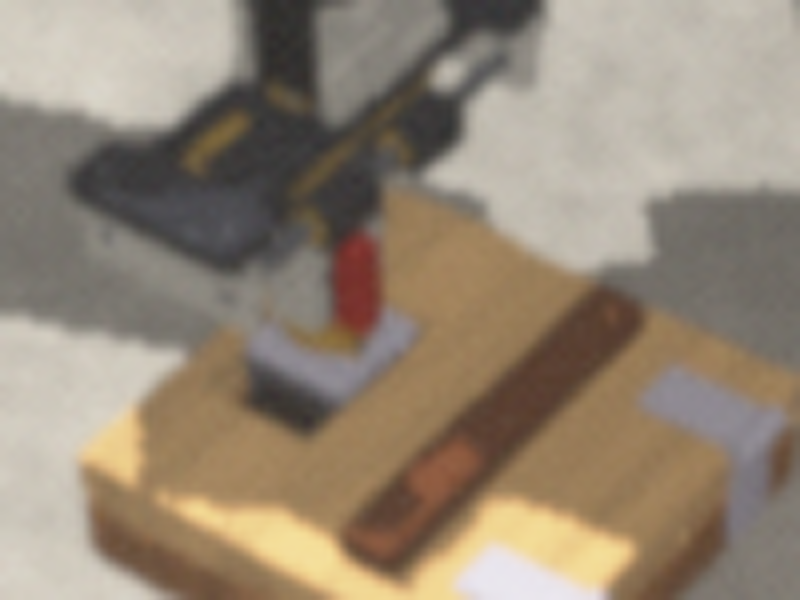

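View pics/w11c.png

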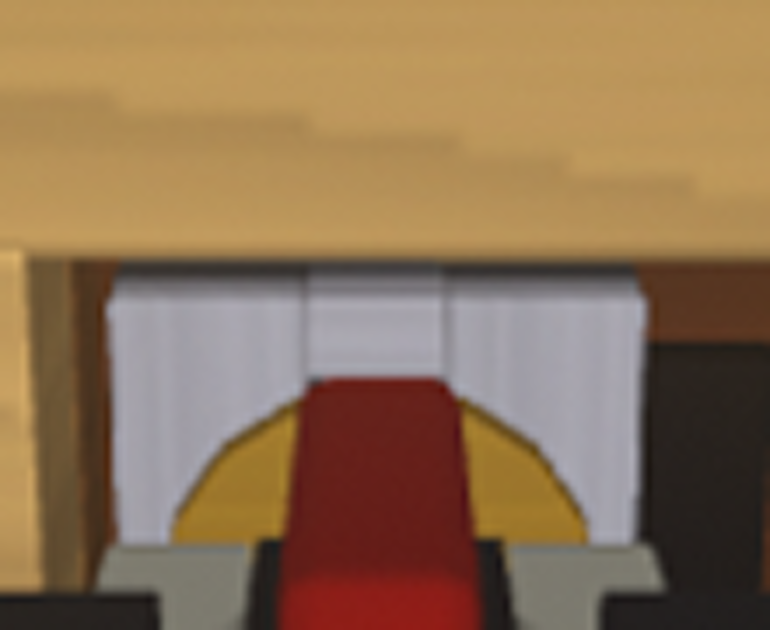

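```bash
for i in 1 2 3 4; do python3 -m handwheel '[[0,0,0.001,0,0,0],[0,0,0.0015,0,0,0],[0,0,0.0015,0,0,0]]' | egrep 'tool|force'; done
```

```text
tool_pos: [0.4969, 0.1278, 0.0916]
force: [-1.6, 0.5, 4.2]
tool_pos: [0.4969, 0.1278, 0.0902]
force: [-1.5, 0.5, 6.0]
tool_pos: [0.4969, 0.1278, 0.0888]
force: [-2.3, -0.9, 6.4]
tool_pos: [0.497, 0.1279, 0.0874]
force: [-2.3, 0.6, 9.0]
```

```bash
python3 -m handwheel '[[0,0,0.0005,0,0,0],[0,0,0.001,0,0,0],[0,0,0.001,0,0,0]]'
python3 - <<'E'
from h import *
s=ctrl.snapshot("wrist");save(s,"w12c.png",(200,150,310,240),7);st()
E
```

```text
clock: 16.05
tool_pos: [0.497, 0.1278, 0.0864]
orientation: [-180.0, -0.0, -4.2]
force: [-2.5, -0.0, 8.5]
opening: 0.0137
{'clock': np.float64(16.1), 'tool_pos': array([0.497 , 0.1279, 0.0865]), 'orientation': array([-179.9948,   -0.0199,   -4.1853]), 'force': array([-3.8445, -0.4739,  9.3262]), 'moment': array([-0.1144,  1.0431, -0.0036]), 'opening': np.float64(0.0138), 'joint_pos': array([ 36.384 ,  14.7623, -31.1623,   0.013 , -44.057 ,  49.4213])}
```

View pics/w12c.png

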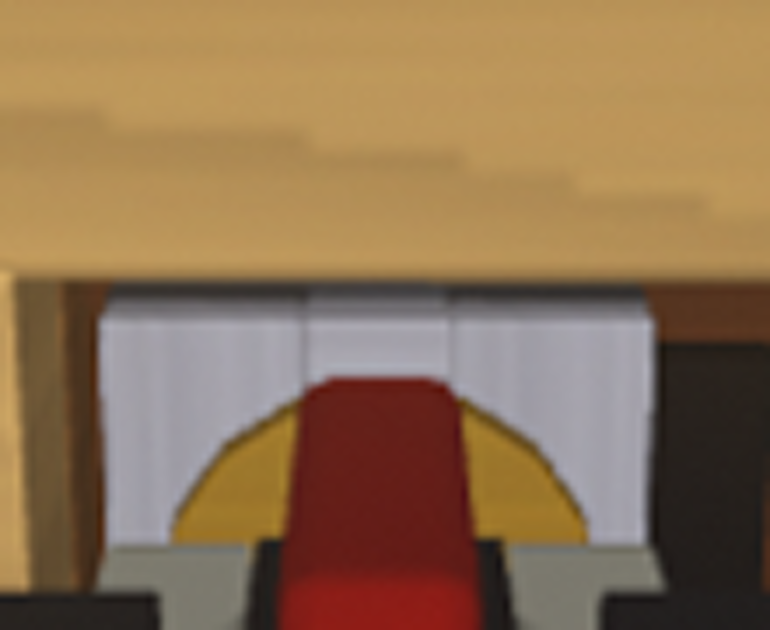

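```bash
python3 -m handwheel '[[-0.0005,0,0,0,0,0],[-0.001,0,0,0,0,0],[-0.001,0,0,0,0,0]]'; python3 -m handwheel '[[0,0,0,0,0,0]]'|grep force
```

```text
clock: 16.48
tool_pos: [0.4967, 0.1279, 0.0868]
orientation: [-180.0, -0.1, -4.2]
force: [0.8, -2.5, 8.0]
opening: 0.014
force: [-0.0, -2.0, 8.3]
```

```bash
python3 -m handwheel '[[0,-0.0001,0,0,0,0.1],[0.0001,-0.0003,0,0,0,0.2],[0.0002,-0.0005,0,0,0,0.3],[0.0003,-0.0006,0,0,0,0.4]]'
python3 - <<'E'
from h import *
st()
E
```

```text
clock: 17.1
tool_pos: [0.4975, 0.1291, 0.087]
orientation: [-179.9, -0.1, -27.3]
force: [0.1, -1.2, 8.6]
opening: 0.0141
{'clock': np.float64(17.1), 'tool_pos': array([0.4975, 0.1291, 0.087 ]), 'orientation': array([-179.8805,   -0.1039,  -27.2636]), 'force': array([ 0.0503, -1.172 ,  8.6048]), 'moment': array([-0.0519, -0.0399,  0.0455]), 'opening': np.float64(0.0141), 'joint_pos': array([ 36.4867,  14.7172, -31.16  ,   0.0581, -43.9697,  26.208 ])}
```

```bash
python3 -m handwheel '[[0,0,0,0,0,0.12],[0,0,0,0,0,0.24],[0,0,0,0,0,0.36],[0,0,0,0,0,0.48],[0,0,0,0,0,0.6],[0,0,0,0,0,0.7]]'|egrep 'tool|ori|force'; python3 -m handwheel '[[0,0,0,0,0,0.1],[0,0,0,0,0,0.2],[0,0,0,0,0,0.3],[0,0,0,0,0,0.4],[0,0,0,0,0,0.471],[0,0,0,0,0,0.471],[0,0,0,0,0,0.471]]';python3 - <<'E'
from h import *
st();plan((.4978,.1293,.087),-94.2)
s=ctrl.snapshot("wrist");save(s,"w13.png",None,1.5)
s=ctrl.snapshot("scene");save(s,"s13.png",(200,110,300,185),8)
E
```

```text
tool_pos: [0.4977, 0.1292, 0.087]
orientation: [-179.8, -0.0, -67.4]
force: [-0.7, -0.2, 9.0]
clock: 18.73
tool_pos: [0.4976, 0.1291, 0.087]
orientation: [-179.8, 0.1, -94.2]
force: [1.2, -0.6, 8.2]
opening: 0.0139
{'clock': np.float64(18.725), 'tool_pos': array([0.4976, 0.1291, 0.087 ]), 'orientation': array([-179.845 ,    0.08  ,  -94.1779]), 'force': array([ 1.2231, -0.6112,  8.2245]), 'moment': array([ 0.0116, -0.2447, -0.0755]), 'opening': np.float64(0.0139), 'joint_pos': array([ 36.4855,  14.7197, -31.151 ,   0.058 , -43.9596, -40.7052])}
shift [-0.0002 -0.0002 -0.    ] turn [-0.0027  0.0014  0.0004]
```

View pics/w13.png

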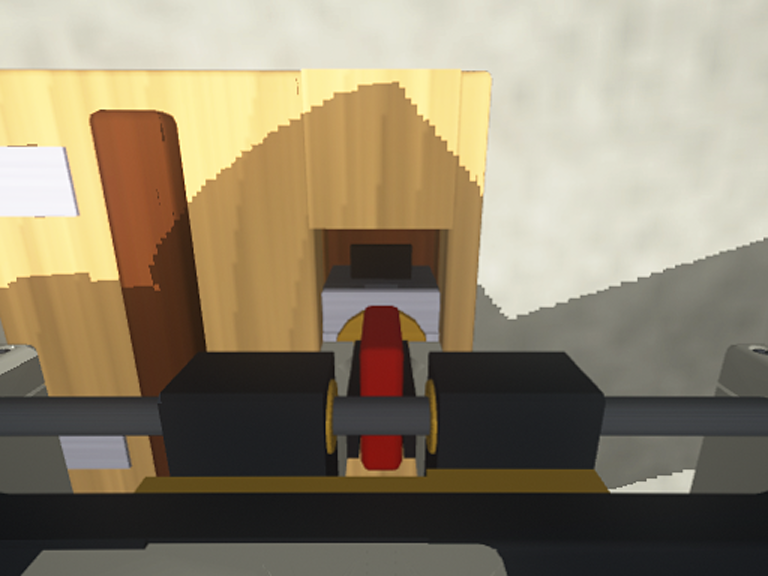

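View pics/s13.png

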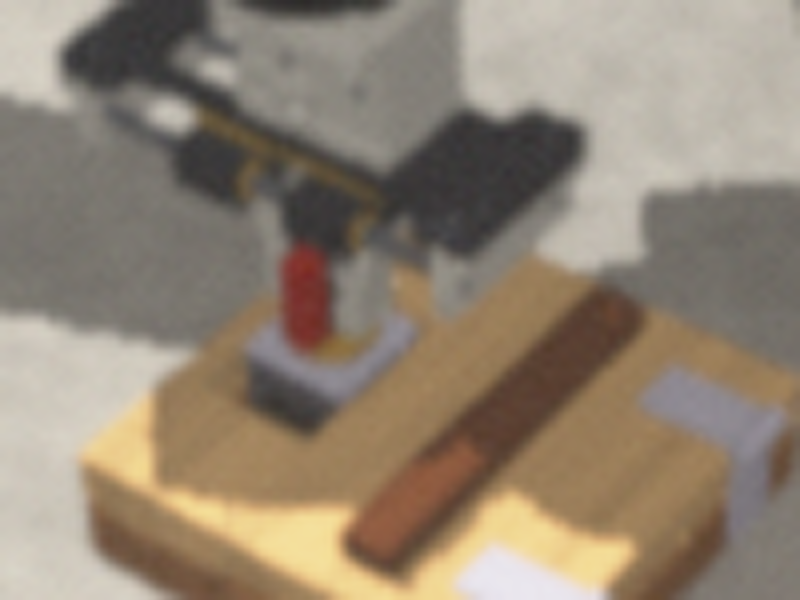

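```bash
for i in 1 2 3 4; do python3 -m handwheel '[[0,0,-0.001,0,0,0],[0,0,-0.0015,0,0,0],[0,0,-0.0015,0,0,0]]' | egrep 'tool|force'; done
python3 - <<'E'
from h import *
st()
E
```

```text
tool_pos: [0.4976, 0.1291, 0.0885]
force: [-0.2, 0.0, 7.7]
tool_pos: [0.4976, 0.1291, 0.0899]
force: [1.4, -0.3, 6.1]
tool_pos: [0.4976, 0.1291, 0.0913]
force: [2.0, -0.1, 4.4]
tool_pos: [0.4969, 0.1289, 0.0924]
force: [2.9, 1.0, 4.8]
{'clock': np.float64(20.325), 'tool_pos': array([0.4969, 0.1289, 0.0924]), 'orientation': array([-179.9223,    0.0525,  -94.1992]), 'force': array([2.8998, 0.9502, 4.7677]), 'moment': array([ 0.5712, -1.2882, -0.0074]), 'opening': np.float64(0.0139), 'joint_pos': array([ 36.4921,  14.2695, -30.8357,   0.0154, -44.8016, -40.7022])}
```

```bash
python3 -m handwheel '[[0,-0.0003,-0.0005,0,0,0],[0,-0.0007,-0.001,0,0,0],[0,-0.0007,-0.001,0,0,0]]' | egrep 'tool|force'; python3 -m handwheel '[[0,0,0,0,0,0],[0,0,0,0,0,0]]' | egrep 'tool|force|ori'
```

```text
tool_pos: [0.4967, 0.1285, 0.093]
force: [1.8, 3.4, 4.0]
tool_pos: [0.4966, 0.1284, 0.093]
orientation: [180.0, -0.0, -94.2]
force: [0.9, 2.7, 4.4]
```

```bash
python3 -m handwheel '[[0,0,-0.0005,0,0,0],[0,0,-0.001,0,0,0],[0,0,-0.001,0,0,0]]' | egrep 'tool|force'
python3 - <<'E'
from h import *
s=ctrl.snapshot("wrist");save(s,"w14c.png",(190,150,320,250),6);st()
E
```

```text
tool_pos: [0.4966, 0.1283, 0.0939]
force: [-0.1, 3.0, 2.5]
{'clock': np.float64(21.375), 'tool_pos': array([0.4966, 0.1283, 0.0939]), 'orientation': array([179.974 ,  -0.0134, -94.2163]), 'force': array([0.2333, 2.7909, 2.0818]), 'moment': array([ 1.2605, -0.3203,  0.001 ]), 'opening': np.float64(0.0138), 'joint_pos': array([ 36.4351,  14.1857, -30.6922,  -0.0096, -45.1505, -40.6447])}
```

View pics/w14c.png

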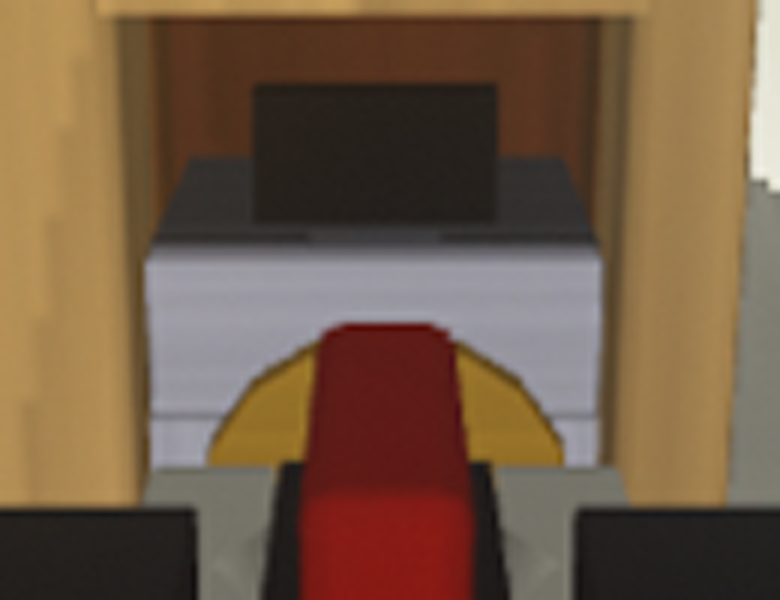

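```bash
python3 -m handwheel '[[-0.0004,0,0,0,0,0],[-0.0007,0,0,0,0,0],[-0.0007,0,0,0,0,0]]' | egrep 'tool|force'; python3 -m handwheel '[[0,0,0,0,0,0]]' | egrep 'tool|force'
```

```text
tool_pos: [0.4966, 0.1285, 0.0939]
force: [1.8, -1.3, 2.0]
tool_pos: [0.4966, 0.1285, 0.0939]
force: [1.6, -2.6, 2.0]
```

```bash
python3 -m handwheel '[[0.0003,0,0,0,0,0],[0.0003,0,0,0,0,0]]' | egrep 'tool|force'; python3 -m handwheel '[[0,0,0,0,0,0],[0,0,0,0,0,0],[0,0,0,0,0,0],[0,0,0,0,0,0],[0,0,0,0,0,0],[0,0,0,0,0,0]]' 0
python3 - <<'E'
from h import *
s=ctrl.snapshot("wrist");save(s,"w15.png",None,1.5);st()
E
```

```text
tool_pos: [0.4966, 0.1285, 0.0939]
force: [1.2, -2.0, 1.9]
clock: 22.88
tool_pos: [0.4969, 0.1288, 0.0941]
orientation: [-180.0, 0.0, -94.2]
force: [-0.3, 0.6, -0.6]
opening: 0.0437
{'clock': np.float64(22.925), 'tool_pos': array([0.4969, 0.1288, 0.0941]), 'orientation': array([-179.998 ,    0.0004,  -94.2059]), 'force': array([ 0.7203,  0.0812, -1.0162]), 'moment': array([ 0.1099, -0.0394, -0.0533]), 'opening': np.float64(0.044), 'joint_pos': array([ 36.4738,  14.1861, -30.6603,   0.0014, -45.1517, -40.6808])}
```

View pics/w15.png

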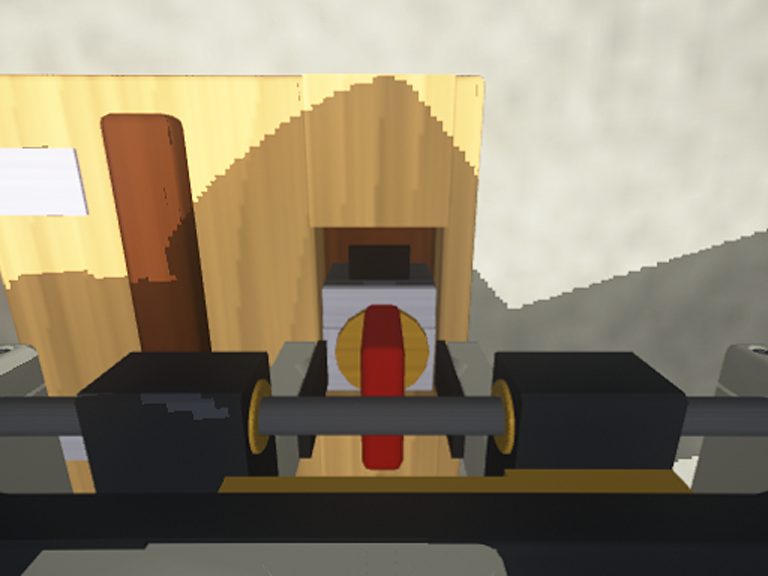

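Key stands upright in the lock. Retreat straight up and check from there.

```bash
python3 -m handwheel '[[0,0,-0.01,0,0,0],[0,0,-0.03,0,0,0],[0,0,-0.06,0,0,0],[0,0,-0.09,0,0,0],[0,0,-0.11,0,0,0],[0,0,-0.11,0,0,0]]' 0;python3 -m handwheel '[[0.01,0,0,0,0,0],[0.03,0,0,0,0,0],[0.03,0,0,0,0,0]]'; python3 -m handwheel '[[-0.03,0,-0.02,0,0,0],[-0.08,0,-0.02,0,0,0],[-0.09,0,-0.02,0,0,0],[-0.09,0,-0.02,0,0,0],[-0.09,0,-0.02,0,0,0]]'
python3 - <<'E'
from h import *
s=ctrl.snapshot("wrist");save(s,"w16.png",None,1.5);st()
s=ctrl.snapshot("scene");save(s,"s16.png",(190,110,310,200),6.5)
import pickle;pickle.dump(dict(ctrl.snapshot("wrist")),open("w16.pkl","wb"))
s=ctrl.snapshot("top");save(s,"t16.png",None,1.5)
E
```

```text
clock: 23.68
tool_pos: [0.4978, 0.1293, 0.2064]
orientation: [-179.8, 0.1, -94.2]
force: [-1.0, 0.2, 0.3]
opening: 0.0438
clock: 24.05
tool_pos: [0.494, 0.0969, 0.2035]
orientation: [179.9, -0.0, -94.3]
force: [-0.2, -0.6, 0.2]
opening: 0.0438
clock: 24.68
tool_pos: [0.501, 0.1876, 0.2237]
orientation: [180.0, -0.0, -94.2]
force: [0.3, -0.1, 0.2]
opening: 0.0438
{'clock': np.float64(24.725), 'tool_pos': array([0.5011, 0.1876, 0.2239]), 'orientation': array([179.9788,  -0.0216, -94.2565]), 'force': array([ 0.4832,  0.3084, -0.046 ]), 'moment': array([ 0.0839, -0.0615, -0.0149]), 'opening': np.float64(0.0436), 'joint_pos': array([ 41.5284,   8.2224, -18.6107,  -0.0001, -63.1971, -45.7849])}
```

View pics/w16.png

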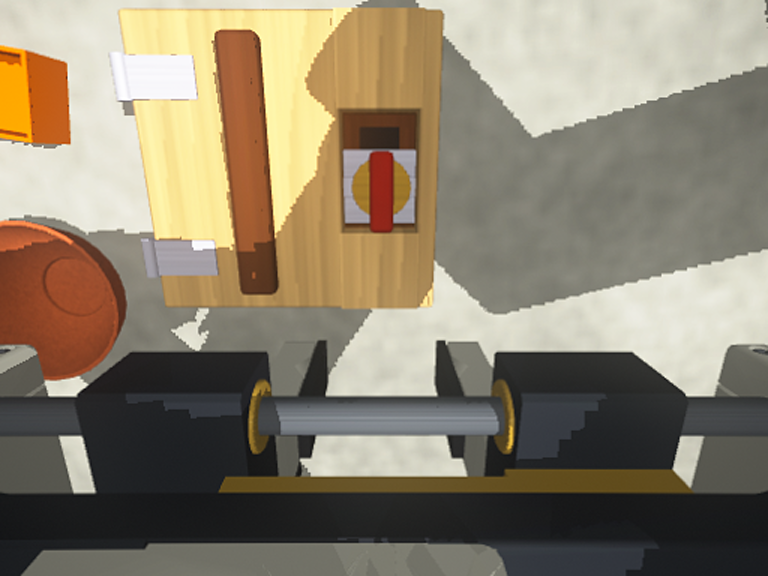

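View pics/s16.png

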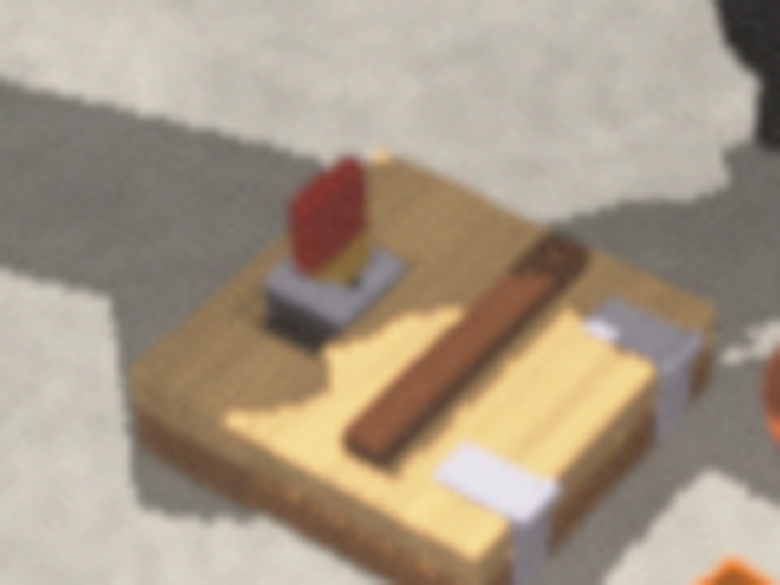

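View pics/t16.png

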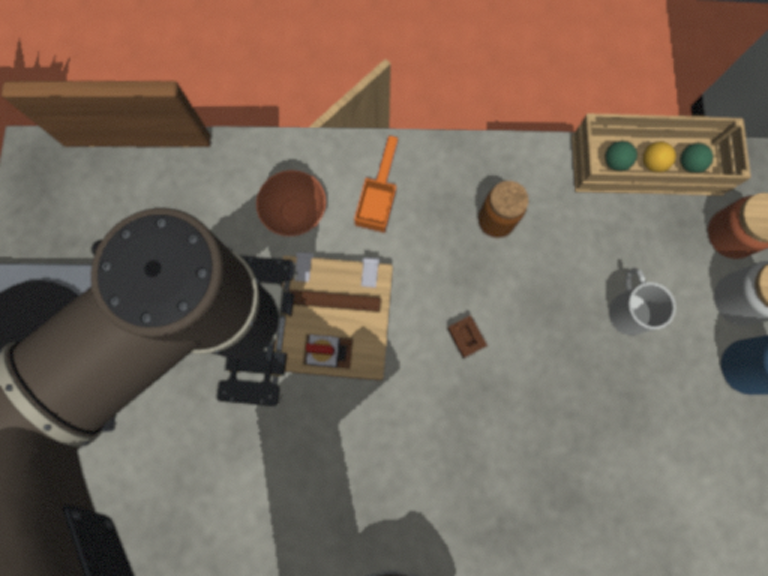

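Run:
```python
from h import *
import pickle
save(pickle.load(open("w16.pkl","rb")),"w16c.png",(215,65,295,165),6)
```

```text
(no output)
```

View pics/w16c.png

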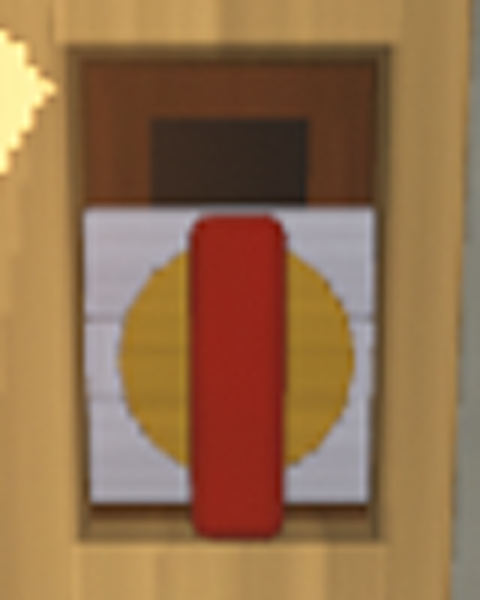

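Run:
```python
from h import *
import pickle
a=pickle.load(open("w16.pkl","rb"));c=ctrl.snapshot("scene")
A=lambda u,v:(a,(215+(u-2.5)/6,65+(v-2.5)/6));C=lambda u,v:(c,(190+(u-3)/6.5,110+(v-3)/6.5))
print(tri(A(238,375),C(329,181)))
for z in(.107,.111,.1155):
    P=np.array([onz(*A(*x),z) for x in[(190,216),(285,216),(283,538),(193,538)]]);d=P[0]+P[1]-P[2]-P[3]
    print(z,P.mean(0),np.linalg.norm(d)/2,np.degrees(np.arctan2(d[1],d[0])))
P=np.array([onz(*A(*x),.0715) for x in[(119,355),(354,355),(237,243),(237,478)]]);print("collar",P[:2].mean(0),np.linalg.norm(P[0]-P[1]))
P=np.array([onz(*A(*x),.058) for x in[(83,207),(378,207),(368,502),(91,502)]]);print("lock",P.mean(0))
```

```text
(array([0.498 , 0.1276, 0.1157]), [np.float64(0.0019165351965902294), np.float64(0.0019165351965903614)])
0.107 [0.4966 0.128  0.107 ] 0.04633609651827708 -94.12874163100128
0.111 [0.4966 0.1277 0.111 ] 0.04561664546477302 -94.1287416310013
0.1155 [0.4966 0.1273 0.1155] 0.044807263029580914 -94.12874163100126
collar [0.4966 0.1265 0.0715] 0.03919121994179025
lock [0.4979 0.1279 0.058 ]
```

```bash
python3 -c "
from plant import ctrl
print(ctrl.close_job())"
```

```text
the job is handed in; nothing more can be done
None
```

The tortilla press is locked, and I handed the job in at about 25 s of the 69 s. The T-key stands upright in the lock, the gripper has let go of it, and the robot is clear of everything.

I took the key from its stand and fed its head through the slot, feeling for contact as it went down. At about 37 mm press height I turned it a quarter turn clockwise (seen from above). The spring then lifted it into the cross arms.

**Forces:** the largest wrist force read was about 9 N upward while pushing in. Sideways it stayed under 4 N.

**Last checks:**
- **Height:** the grip top triangulated at 115.7 mm, which puts the key origin at about 44.7 mm, inside the 44–45 mm locked range. The two views' rays missed each other by about 2 mm, so this is good to roughly that.
- **Direction:** the key lies at −94.1°, which is the press's y direction.
- **Surroundings:** the lock and the bystanders look unmoved in the final pictures. The arm hid most of the molcajete from the top view, so I could not confirm that one there.

**Disagreements:** my estimates of where the key sat in the gripper differed by 1–2 mm. They showed up as light rubbing on the slot, which I eased by shifting about 1 mm.

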